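# Start the watch leak tester

### The job

A watch lies ready in the open chamber of the leak tester. With closed fingertips, press the mains rocker fully over to on while the chamber is still open, so that the tester zeroes on room air; then push the chamber lid down until it is fully shut, and then press the big round start key right down and let it come up again. Press no other key, pick nothing up, and leave the watch and the things on the bench as they are.

Things in the scene. Friction and masses are not known exactly. Their poses are not given: they have to be found in the camera images.
- tester: Pale grey instrument, fixed, 260 (x) x 240 mm (y). Origin: centre of its footprint at bench height; x to its back, away from the operator, y to the operator's left, z up. Front: control deck, 55 mm high at the front edge, rising 8 degrees; from left: rocker, two oblong keys, square stop key, round start key; dark flush display behind. Rear, 78 mm high: round chamber, rim at 101 mm, gauge to its left.
- rocker (a joint): Mains rocker: black, dished, 35 (along tester x) x 22 mm, at the left of the deck, pivot at tester x -112, y +88 mm. 0 = off: its far end (away from the operator) stands up; 0.4 rad = on: far end pressed about 6 mm down. Stiff, stays where it is left: about 5 N straight down on the far end turns it, until it stops dead at 0.4.
- rocker_end (a point): Point on top of the rocker's far half, 14 mm from the pivot, where a finger presses straight down to switch on; about 10 mm above the deck when off. It moves with the rocker.
- lid (a joint): Chamber lid: aluminium ring 124 mm across, 13 mm thick, with clear window; hinge on the far side, axis along tester y at tester x +109, y -35 mm, 101 mm high. 0 = fully shut, grows as it opens (rad). Starts at 0.6 to 0.9 and stays where left (stiff hinge: 1 to 4 N down on the lip moves it); stops dead when shut.
- lid_lip (a point): Middle of the top face of the lid's flat finger lip (46 wide, 26 mm deep, grooved), 138 mm from the hinge axis at the lid's free end nearest the operator and 13 mm above the underside of the lid. It moves with the lid; 114 mm above the bench when shut. Straight down on the lip, or a little behind it on the ring, pushes the lid shut.
- start (a joint): Start key: the only round key, black, 24 mm across, at the right of the deck. 0 = up, 0.005 m = fully down; a spring returns it. Starts to move at 1.3 N, fully down at about 4.3 N.
- start_top (a point): Centre of the start key's face, 10 mm above the deck when up; z axis is square to the deck (8 degrees off vertical, leaning towards the operator).
- stop (a joint): Stop key: square, 20 mm, black, 61 mm left of the start key, face 10 mm above the deck. 0 = up, 0.005 m = down. Not to be pressed.
- select_rear (a joint): Small oblong key (8 x 15 mm), face 6 mm above the deck, between rocker and stop key, the rear one of two. 0 = up. Not to be pressed.
- select_front (a joint): The front one of the two small oblong keys, 24 mm nearer the operator. 0 = up. Not to be pressed.
- watch: Steel wristwatch without strap, 39 mm across, 12 mm high, 70 g, lying loose dial up on the chamber floor (78 mm above the bench; the chamber is 92 mm wide inside). Origin: centre of its underside. To be left alone.
- jar: Small glass jar with black cap, 44 mm across, 58 mm high, loose on the bench beside the tester. Origin: centre of its underside.
- blower: Red-brown rubber dust blower standing on its flat end, bulb 56 mm across, brass nozzle up, 90 mm high in all, loose beside the tester. Origin: centre of its underside.
- parts_box: Blue parts box with clear lid, 66 x 92 x 30 mm, loose beside the tester. Origin: centre of its underside.

How it is judged:
On the way, in this order (a step that is already met when the one before it is completed fails the run):
1. the mains rocker is pressed fully over to on (value of joint rocker above 0.3 rad), for 0.1 s.
2. the chamber lid is pushed fully shut (value of joint lid below 0.03 rad), for 0.2 s.
3. the round start key is pressed right down (value of joint start above 0.0035 m), for 0.05 s.
At the end, for the whole second after the job is handed in: The rocker is on (over 0.3 rad), the lid is shut (under 0.03 rad, 4 mm at the lip), the start key has been pressed (over 3.5 of its 5 mm) and is up again (within 1 mm), and the watch still lies on the chamber floor (value of joint rocker above 0.3 rad and value of joint lid below 0.03 rad and value of joint each of start, stop below 0.001 m and z of watch in the frame of tester below 0.085 m and linear speed of watch below 0.02 m/s); the robot touches nothing.
It fails at once if the square stop key or one of the two small oblong keys was pressed (value of joint any of stop, select_rear, select_front above 0.0025 m).
It fails at once if the start key was pressed while the power was off or the lid was open (value of joint start above 0.003 m and (value of joint rocker below 0.2 rad or value of joint lid above 0.06 rad)).
It fails at once if the lid was lifted wider open (value of joint lid above 1.05 rad).
It fails at once if the watch was shifted or lifted in its chamber (distance of watch from where it was at the start of the episode above 0.015 m).
It fails at once if a thing on the bench was moved, lifted or knocked over (distance of any of jar, blower, parts_box from where it was at the start of the episode above 0.02 m or angle between any of jar, blower, parts_box's own z axis and vertical above 0.4 rad).
It also fails if it takes over 56 s, if anything falls off the work surface, if the arm or the gripper's body presses on something with over 40 N, if the wrist force passes 120 N, or if a joint passes its speed limit or range.

### The arm

A 6-joint arm with a two-finger parallel gripper is mounted at the origin on the work surface. World frame = base frame: x ahead of the robot, y to its left, z up, the work surface at z = 0. Lengths are in m, angles in rad, forces in N, time in s.
With the tool pointing down it reaches from about 0.35 to 0.975 m from the base axis. Payload 4.9 kg.
Tool frame: the origin (TCP) lies midway between the tips of the shut fingers; the grasp point (between the pads) lies 19 mm behind it; z points along the fingers, y is the line along which they close (so a half turn about z gives the same grasp; the last joint's range is limited). The gripper opens to 85 mm and grips with 20 to 120 N. Pads are 22 mm wide; open, the fingers measure 114 mm over their backs; the gripper's body (76 mm by 85 mm) begins 54 mm behind the grasp point. The pads swing forward as they close: fully open they stand 13 mm farther back than shut.
Start: joints at [1.085, 0.053, 1.613, -0, 1.476, -0.119], TCP at [0.224, 0.583, 0.231] pointing down, gripper open.
Joint ranges: [-3.01, 3.01], [-1.01, 2.22], [0.06, 2.58], [-1.02, 4.17], [0.09, 2.62], [-3.14, 3.14]. Speed limits (rad/s): [2.57, 2.57, 3.14, 3.14, 3.14, 3.14].

### API

Orientations are given as a rotation vector (axis times angle).
In Python, from bench import env, vision gives the robot as it stands.
- The arm moves only by the tool step_arm, never from a script. Its argument "commands" is a list of rows, each a list of 7 numbers: the turn, a rotation vector about the tool's x, y, z in rad, then the shift along the tool's x, y, z in m, then the gripper command: -1 is shut, 1 is fully open, values between are in proportion. In form: [[wx, wy, wz, dx, dy, dz, gripper], ...]. A call has 1 to 20 rows; each row shifts and turns the commanded pose from where the row before left it, along the tool's axes as they then stand; what a row does not reach is not made up. A row lasts 1/10 s, in which the tool goes at most 50 mm and 8.59 degrees, less where a joint would pass 70% of its speed; a pose out of reach is approached as far as the arm can. A call with a gripper value outside its range is refused whole. The fingers move at their own pace and stop on an object; "force" is the grip in N (left out, the last holds). Time passes only in rows, so rows that do not move let the fingers close. It gives the time, the measured TCP pose, the force, the opening and the grip force at its end, in the units of the state.
- env.state(): the state, without advancing time (a new reading comes with each control period).
- vision.get_image(name): name is "scene" or "side" or "wrist"; returns (picture, depth): 480x640x3 uint8, red, green, blue; 480x640 float32, m along the optical axis (not along the pixel's ray), 0 where there is no reading.
- vision.camera_info(name): a dict with "mtx" (3x3 intrinsics, pixels), "k1" (the pictures are not rectified: a ray, as slopes to the right and down, at radius r is drawn at 1 + k1 r^2 times it, then the intrinsics apply), "extrinsics" (4x4, takes a point from world to camera coordinates). Camera axes: x right, y up, looking along -z (the intrinsics and any distortion apply to the point x, -y, -z); pixel columns grow to the right and rows downward; lengths in m; the calibration is good to about 2 mm. A picture is of the moment at which its call begins: read the wrist's pose just before it. camera_info takes no time and is no camera call; for the wrist camera it gives the pose at the moment of the call.
- env.finish_job(): hands the job in; it is judged then, once.
The state is a dict: "clock": time; "joints": joint angles; "qd": joint speeds; "joint_torque": joint torques, N m; "tool_pos": TCP position; "eef_rot": TCP orientation; "force": force on the tool from outside, world axes, zero at the start; "ft_torque": the same for the moment, N m; "grip_width": finger opening in m; "finger_force": force on a finger pad.
Only numpy, scipy, OpenCV 4.12 (cv2) and the standard library are available. Lean on these libraries where they do the work, as an engineer would, in place of code of your own. Each camera call takes 0.05 s, during which the arm holds its last target. There are 200 camera calls.

## Working session

There is one attempt and no reset: what is moved stays moved. The work goes in short steps, Python scripts to look and compute and a tool call to move; the robot and the scene stay as the last step left them, time stands still between calls to the robot, and variables do not carry over. Pictures are saved under pics/ and viewed, at most 10 in all, crops included, and the job is handed in when it is done.

Besides the shell and the picture viewer there is one more tool, called after ">>>" by a JSON object that holds its "api" and its "payload". step_arm: Moves the arm, as the interface text tells. Its arguments: {"type":"object","properties":{"commands":{"type":"array"},"force":{"type":"number"}},"required":["commands"]}

```bash
mkdir -p pics
cat > h.py <<'E'
import numpy as np, cv2
from bench import env, vision
from scipy.spatial.transform import Rotation as R
def grab(n):
    ci=vision.camera_info(n); im,d=vision.get_image(n)
    np.savez(f'{n}.npz',im=im,d=d,K=ci['mtx'],k1=ci['k1'],E=ci['extrinsics']); return im,d
def pts(n,uv=None):
    """world points of pixels (from depth)"""
    z=np.load(f'{n}.npz'); K=z['K'];E=z['E'];d=z['d']
    if uv is None:
        v,u=np.mgrid[0:480,0:640]; uv=np.stack([u,v],-1).reshape(-1,2)
    uv=np.asarray(uv,float)
    s=cv2.undistortPoints(uv[:,None],K,np.array([float(z['k1']),0,0,0]))[:,0]
    dd=d[uv[:,1].round().astype(int),uv[:,0].round().astype(int)]
    c=np.c_[s[:,0]*dd,-s[:,1]*dd,-dd]
    return (c-E[:3,3])@E[:3,:3], s, E
def plane(n,uv,h):
    p,s,E=pts(n,uv); o=-E[:3,:3].T@E[:3,3]
    r=np.c_[s[:,0],-s[:,1],-np.ones(len(s))]@E[:3,:3]
    return o+r*((h-o[2])/r[:,2])[:,None]
E
python3 - <<'E'
from h import *
s=env.state(); print(s['clock'],s['tool_pos'],s['eef_rot'],s['grip_width'])
for n in ['scene','side']:
    im,d=grab(n); cv2.imwrite(f'pics/{n}0.png',im[...,::-1])
    print(n,vision.camera_info(n))
E
```

```text
0.0 [0.22384149 0.58288055 0.23005545] [-5.72792337e-01 -3.08831914e+00  3.05918821e-03] 0.08538634591061905
scene {'mtx': array([[435.01624719,   0.        , 320.97186485],
       [  0.        , 435.01624719, 249.8175629 ],
       [  0.        ,   0.        ,   1.        ]]), 'k1': -0.016106099632341705, 'extrinsics': array([[-0.49832232,  0.86696624, -0.00666396,  0.25367481],
       [-0.64493831, -0.36554444,  0.67114219,  0.31922042],
       [ 0.57942165,  0.33874297,  0.74129869, -1.28032999],
       [ 0.        ,  0.        ,  0.        ,  1.        ]])}
side {'mtx': array([[505.35528853,   0.        , 327.08625233],
       [  0.        , 505.35528853, 244.06936473],
       [  0.        ,   0.        ,   1.        ]]), 'k1': -0.07544398905469674, 'extrinsics': array([[-0.98338897, -0.1815071 , -0.00114067,  0.58405389],
       [ 0.13912946, -0.757797  ,  0.63748467, -0.11268442],
       [-0.11657239,  0.62673669,  0.7704622 , -0.87903895],
       [ 0.        ,  0.        ,  0.        ,  1.        ]])}
```

View pics/scene0.png

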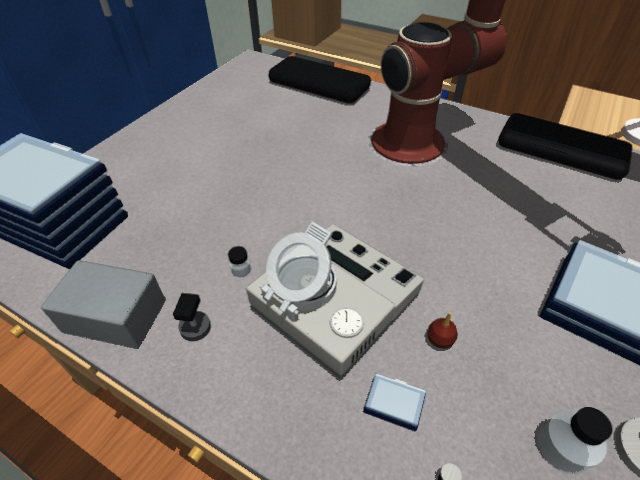

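View pics/side0.png

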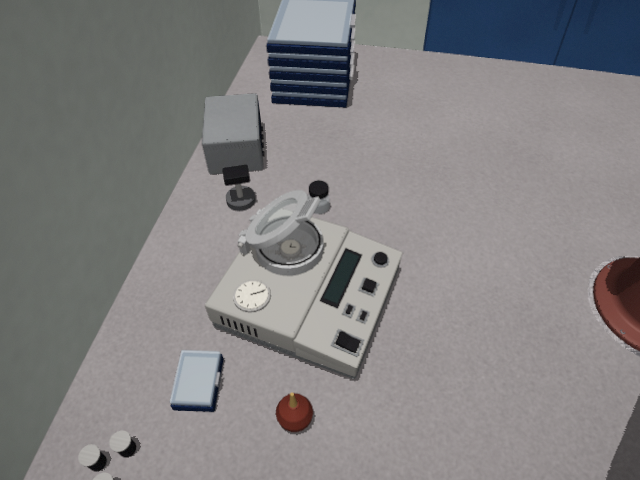

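The side view shows the rocker at about (347,342), start key (380,259), stop (369,286), small keys (349,310) and (363,316), and the lid lip near (312,205). The scene view shows the same layout, with the jar at (238,260) and the blower at (442,332).

Run:
```python
from h import *
win={'side':(200,180,410,380),'scene':(240,215,430,380)}
for n in win:
    z=np.load(n+'.npz'); im=z['im']; P=pts(n)[0].reshape(480,640,3)
    a,b,c,d=win[n]; w=np.zeros((480,640),bool); w[b:d,a:c]=1
    body=w&(P[...,2]>.045)&(P[...,2]<.085)&(z['d']>0)
    nl,lab,st,ce=cv2.connectedComponentsWithStats(body.astype(np.uint8))
    k=1+np.argmax(st[1:,4]); q=P[lab==k][:,:2]
    r=cv2.minAreaRect((q*1000).astype(np.float32)); print(n,'body',r)
    dark=w&(im.max(2)<60); nl,lab,st,ce=cv2.connectedComponentsWithStats(dark.astype(np.uint8))
    for i in range(1,nl):
        if st[i,4]>15:
            c=ce[i:i+1]; print(ce[i].round(1),st[i,2:].tolist(),'depth',np.median(P[lab==i],0).round(4),'plane.066',plane(n,c,.066)[0].round(4))
    lid=w&(P[...,2]>.12)&(z['d']>0)
    q=P[lid]; cc=q[np.argsort(q[:,0])[:15]]; print('lid lip near',cc.mean(0).round(4), 'zmax',q[:,2].max())
    np.save(n+'_lid.npy',q)
```

```text
side body ((609.3959350585938, 91.84588623046875), (242.00692749023438, 258.9139099121094), 78.47782135009766)
[234.6 181.5] [26, 5, 94] depth [ 0.7973 -0.1031  0.0708] plane.066 [ 0.7987 -0.1088  0.066 ]
[318.2 189. ] [19, 18, 275] depth [ 0.6344 -0.1251  0.0577] plane.066 [ 0.6329 -0.1173  0.066 ]
[242.3 198.1] [29, 23, 300] depth [ 0.7898 -0.1183  0.0147] plane.066 [ 0.7705 -0.0673  0.066 ]
[315.4 237.7] [15, 35, 59] depth [0.6039 0.0321 0.1009] plane.066 [0.6142 0.0046 0.066 ]
[272.2 258.7] [35, 16, 56] depth [0.67   0.0936 0.1012] plane.066 [0.6778 0.0645 0.066 ]
[340.6 278. ] [41, 59, 1046] depth [0.5552 0.0855 0.0688] plane.066 [0.5556 0.0833 0.066 ]
[380.2 258.1] [13, 13, 128] depth [0.4953 0.0329 0.0692] plane.066 [0.4956 0.0297 0.066 ]
[368.8 285.3] [14, 14, 131] depth [0.5074 0.0917 0.0693] plane.066 [0.5075 0.0895 0.066 ]
[348.8 309.2] [7, 9, 34] depth [0.5329 0.1417 0.0677] plane.066 [0.5328 0.1411 0.066 ]
[362.9 315.3] [7, 9, 34] depth [0.5092 0.1475 0.0648] plane.066 [0.5091 0.1483 0.066 ]
[221.8 320. ] [5, 9, 18] depth [0.7306 0.189  0.0508] plane.066 [0.7254 0.1973 0
[... 1044 characters left out ...]
 -0.1095  0.066 ]
[348.8 264.3] [46, 35, 512] depth [0.5599 0.0951 0.0704] plane.066 [0.5564 0.0926 0.066 ]
[383.2 261. ] [7, 5, 24] depth [0.513  0.1487 0.0642] plane.066 [0.5142 0.1492 0.066 ]
[376.4 266.7] [8, 6, 25] depth [0.5367 0.1437 0.0676] plane.066 [0.5349 0.1436 0.066 ]
[403.6 275.9] [18, 14, 142] depth [0.533  0.2008 0.0674] plane.066 [0.5299 0.2002 0.066 ]
[320.1 294.8] [25, 16, 51] depth [0.6749 0.0959 0.1021] plane.066 [0.6509 0.0801 0.066 ]
[325.8 345.5] [143, 73, 580] depth [0.7267 0.1597 0.0184] plane.066 [0.7401 0.1429 0.066 ]
[428.2 333.8] [3, 16, 34] depth [0.6028 0.2859 0.0261] plane.066 [0.6302 0.289  0.066 ]
lid lip near [0.6062 0.0435 0.2006] zmax 0.20250561088858735
```

>>> {"api": "step_arm", "payload": {"commands": [[0,0,-0.083,0,0,0,-1],[0,0,-0.083,0,0,0,-1],[0,0,0,-0.0255,-0.0264,-0.003,-1],[0,0,0,-0.0255,-0.0264,-0.003,-1],[0,0,0,-0.0255,-0.0264,-0.003,-1],[0,0,0,-0.0255,-0.0264,-0.003,-1],[0,0,0,-0.0255,-0.0264,-0.003,-1],[0,0,0,-0.0255,-0.0264,-0.003,-1],[0,0,0,-0.0255,-0.0264,-0.003,-1],[0,0,0,-0.0255,-0.0264,-0.003,-1],[0,0,0,-0.0255,-0.0264,-0.003,-1],[0,0,0,-0.0255,-0.0264,-0.003,-1],[0,0,0,-0.0255,-0.0264,-0.003,-1],[0,0,0,-0.0255,-0.0264,-0.003,-1],[0,0,0,-0.0255,-0.0264,-0.003,-1],[0,0,0,-0.0255,-0.0264,-0.003,-1],[0,0,0,0,0,0,-1],[0,0,0,0,0,0,-1]]}}

```text
clock: 1.9
tool_pos: [0.5002, 0.1495, 0.2728]
eef_rot: [-0.317, -3.124, -0.0]
force: [-0.4, -0.4, -1.0]
grip_width: 0.0
finger_force: 0.0
```

Run:
```python
from h import *
im,d=grab('wrist'); cv2.imwrite('pics/w1.png',im[...,::-1])
s=env.state(); T=R.from_rotvec(s['eef_rot']); print(s['clock'],s['tool_pos'],T.as_matrix().round(3).tolist(),s['force'],s['grip_width'])
E=np.load('wrist.npz')['E']; o=-E[:3,:3].T@E[:3,3]; print('cam in tool',T.inv().apply(o-s['tool_pos']), (E[:3,:3]@T.as_matrix()).round(2).tolist())
```

```text
1.95 [0.49983382 0.15020088 0.27275151] [[-0.98, 0.2, -0.001], [0.2, 0.98, 0.0], [0.001, 0.0, -1.0]] [-1.38685358  0.22352783 -0.1695267 ] 0.00048753471322293094
cam in tool [ 0.07874107 -0.00085135 -0.14384985] [[-0.0, 1.0, -0.0], [0.95, 0.0, 0.31], [0.31, -0.0, -0.95]]
```

View pics/w1.png

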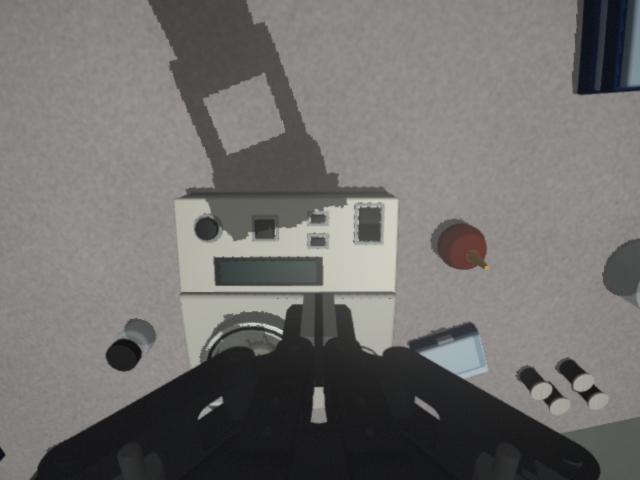

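Wrist view: the image's bottom points to the tester's back. Rocker is at (368,224), start key (207,228), stop (265,226), small keys (318,217)/(318,241), fingertips at about (318,300).

Run:
```python
from h import *
z=np.load('wrist.npz'); im=z['im']; P=pts('wrist')[0].reshape(480,640,3)
B=np.array([.610,.0925]);ex=np.array([.98,-.2]);ey=np.array([.2,.98])
loc=lambda p:np.r_[(p[:2]-B)@ex,(p[:2]-B)@ey,p[2]].round(4)
for nm,(u0,v0,u1,v1),h in [('rock',(352,200,388,246),.066),('start',(190,212,224,246),.069),('stop',(250,212,280,242),.069)]:
    g=im[v0:v1,u0:u1].max(2); m=(g<(70 if nm!='stop' else 40)).astype(np.uint8)
    n,l,st,ce=cv2.connectedComponentsWithStats(m)
    for i in range(1,n):
        if st[i,4]<60: continue
        x,y,w,hh,a=st[i]; c=ce[i]+[u0,v0]; 
        pp=plane('wrist',[c,[u0+x+w/2,v0+y],[u0+x+w/2,v0+y+hh]],h)
        vv,uu=np.where(l==i); dp=np.median(P[vv+v0,uu+u0],0)
        print(nm,c.round(1),st[i],'world',pp[0].round(4),'tester',[loc(q).tolist() for q in pp],'depth',dp.round(4))
# height profile along rocker
for v in range(196,252,3): print(v,im[v,368],loc(P[v,368]))
# front edge
print('front edge', [loc(P[v,300]).tolist() for v in range(186,206,2)])
```

```text
start [206.6 228.1] [  5   5  24  23 408] world [0.4964 0.0313 0.069 ] tester [[-0.0991, -0.0827, 0.069], [-0.111, -0.0811, 0.069], [-0.0861, -0.0836, 0.069]] depth [0.4961 0.0318 0.0701]
196 [87 87 82] [-0.1282  0.0871  0.0471]
199 [180 179 169] [-0.1269  0.0859  0.0567]
202 [158 158 149] [-0.1238  0.0859  0.0571]
205 [152 156 154] [-0.1213  0.0855  0.0607]
208 [79 79 77] [-0.1184  0.0855  0.062 ]
211 [78 78 77] [-0.1157  0.0853  0.0641]
214 [80 80 78] [-0.1126  0.0854  0.0643]
217 [81 80 78] [-0.1096  0.0854  0.0651]
220 [82 82 81] [-0.1063  0.0856  0.0647]
223 [79 79 77] [-0.1032  0.0856  0.0655]
226 [69 69 67] [-0.1003  0.0856  0.0668]
229 [70 71 67] [-0.0979  0.0853  0.0696]
232 [71 71 68] [-0.0946  0.0855  0.0695]
235 [72 72 70] [-0.0921  0.0852  0.0718]
238 [71 71 69] [-0.0894  0.0851  0.0735]
241 [106 108 104] [-0.0825  0.0869  0.0626]
244 [176 178 172] [-0.0796  0.0869  0.0639]
247 [203 203 191] [-0.0758  0.0872  0.0627]
250 [202 202 190] [-0.0731  0.087   0.0647]
front edge [[-0.1318, 0.012, 0.0017], [-0.1293, 0.0119, 0.0009], [-0.127, 0.0119, 0.0015], [-0.1275, 0.0127, 0.0179], [-0.1274, 0.0133, 0.0303], [-0.1275, 0.0139, 0.0425], [-0.1279, 0.0146, 0.0559], [-0.1259, 0.0146, 0.0567], [-0.1239, 0.0146, 0.0574], [-0.1216, 0.0145, 0.0565]]
```

>>> {"api": "step_arm", "payload": {"commands": [[0,0,0,-0.0092,0.0172,0.01,-1],[0,0,0,-0.0092,0.0172,0.03,-1],[0,0,0,-0.0091,0.0171,0.035,-1],[0,0,0,0,0,0.04,-1],[0,0,0,0,0,0.04,-1],[0,0,0,0,0,0.03,-1],[0,0,0,0,0,0.005,-1],[0,0,0,0,0,0.004,-1],[0,0,0,0,0,0.003,-1],[0,0,0,0,0,0,-1]]}}

```text
clock: 2.95
tool_pos: [0.5386, 0.1955, 0.0782]
eef_rot: [0.314, 3.123, 0.002]
force: [0.3, 0.0, 1.0]
grip_width: 0.0001
finger_force: 0.0
```

>>> {"api": "step_arm", "payload": {"commands": [[0,0,0,0,0,0.002,-1],[0,0,0,0,0,0.002,-1],[0,0,0,0,0,0.002,-1],[0,0,0,0,0,0,-1]]}}

```text
clock: 3.35
tool_pos: [0.5386, 0.195, 0.0712]
eef_rot: [0.315, 3.123, 0.001]
force: [1.5, 0.2, 2.4]
grip_width: -0.0001
finger_force: 1.1
```

>>> {"api": "step_arm", "payload": {"commands": [[0,0,0,0,0,0.002,-1],[0,0,0,0,0,0.001,-1],[0,0,0,0,0,0.001,-1],[0,0,0,0,0,0,-1]]}}

```text
clock: 3.75
tool_pos: [0.5386, 0.1951, 0.0672]
eef_rot: [0.315, 3.123, 0.001]
force: [2.6, -0.3, 3.7]
grip_width: 0.0001
finger_force: 1.8
```

>>> {"api": "step_arm", "payload": {"commands": [[0,0,0,0,0,0.001,-1],[0,0,0,0,0,0.001,-1],[0,0,0,0,0,0,-1],[0,0,0,0,0,0,-1]]}}

```text
clock: 4.15
tool_pos: [0.5381, 0.1952, 0.0656]
eef_rot: [0.315, 3.125, 0.0]
force: [1.4, -1.1, 9.1]
grip_width: -0.0003
finger_force: 4.7
```

>>> {"api": "step_arm", "payload": {"commands": [[0,0,0,0,0,0.001,-1],[0,0,0,0,0,0.0005,-1],[0,0,0,0,0,0,-1],[0,0,0,0,0,0,-1]]}}

```text
clock: 4.55
tool_pos: [0.5382, 0.1952, 0.0655]
eef_rot: [0.314, 3.125, -0.0]
force: [-2.3, -2.6, 16.6]
grip_width: 0.0001
finger_force: 8.1
```

>>> {"api": "step_arm", "payload": {"commands": [[0,0,0,0,0,-0.02,-1],[0,0,0,0,0,-0.04,-1],[0,0,0,0,0,-0.05,-1],[0,0,0,0,0,-0.05,-1],[0,0,0,0,0,-0.03,-1],[0,0,0,0,0,0,-1]]}}

```text
clock: 5.15
tool_pos: [0.5387, 0.1958, 0.2578]
eef_rot: [0.314, 3.12, 0.004]
force: [0.9, 0.1, 0.1]
grip_width: 0.0004
finger_force: 0.0
```

Run:
```python
from h import *
B=np.array([.610,.0925]);ex=np.array([.98,-.2]);ey=np.array([.2,.98])
s=env.state(); print(s['clock'],s['tool_pos'],s['force'])
locs=lambda P:np.c_[(P[:,:2]-B)@ex,(P[:,:2]-B)@ey,P[:,2]]
q=locs(np.load('side_lid.npy')); print(len(q))
for a in np.arange(-.01,.12,.01):
    m=(q[:,0]>=a)&(q[:,0]<a+.01)
    if m.any(): print(a.round(2),m.sum(),'y',q[m,1].min().round(3),q[m,1].max().round(3),'z',q[m,2].min().round(3),np.median(q[m,2]).round(4),q[m,2].max().round(3))
im,d=grab('wrist')
P=pts('wrist')[0].reshape(480,640,3)
for c in (0,):
    m=np.zeros((480,640),bool); m[150:300,300:480]=1
    L=locs(P.reshape(-1,3)).reshape(480,640,3)
    m&=abs(L[...,1]-.0855)<.006
    for x in np.arange(-.125,-.07,.004):
        k=m&(abs(L[...,0]-x)<.002); 
        if k.any(): print('rock',x.round(3),np.median(L[k][:,2]).round(4))
a=cv2.resize(im[140:320,240:480],None,fx=2,fy=2)
i2,_=grab('side'); b=cv2.resize(i2[180:360,200:420],None,fx=2,fy=2)
cv2.imwrite('pics/w2.png',np.hstack([a[:360,:400],b[:360,:400]])[...,::-1])
```

```text
5.15 [0.53870265 0.19575483 0.25780316] [0.87906875 0.10402089 0.08490157]
2445
-0.01 35 y -0.058 -0.014 z 0.193 0.1952 0.2
0.0 158 y -0.059 -0.012 z 0.188 0.1983 0.203
0.01 146 y -0.059 -0.007 z 0.173 0.1914 0.196
0.02 229 y -0.076 0.009 z 0.167 0.1821 0.189
0.03 244 y -0.084 0.017 z 0.16 0.1762 0.182
0.04 257 y -0.09 0.024 z 0.153 0.1683 0.174
0.05 268 y -0.096 0.026 z 0.147 0.1609 0.167
0.06 266 y -0.096 0.027 z 0.141 0.1536 0.16
0.07 239 y -0.098 0.025 z 0.133 0.1463 0.152
0.08 222 y -0.096 0.023 z 0.129 0.1395 0.145
0.09 186 y -0.092 0.019 z 0.127 0.1327 0.138
0.1 156 y -0.083 0.009 z 0.122 0.1269 0.131
0.11 39 y -0.067 -0.006 z 0.12 0.1219 0.124
rock -0.125 0.0568
rock -0.121 0.0583
rock -0.117 0.0673
rock -0.113 0.0682
rock -0.109 0.0674
rock -0.105 0.0667
rock -0.101 0.2654
rock -0.097 0.0663
rock -0.093 0.0667
rock -0.089 0.0667
rock -0.085 0.0667
rock -0.081 0.0644
rock -0.077 0.0635
rock -0.073 0.064
```

View pics/w2.png

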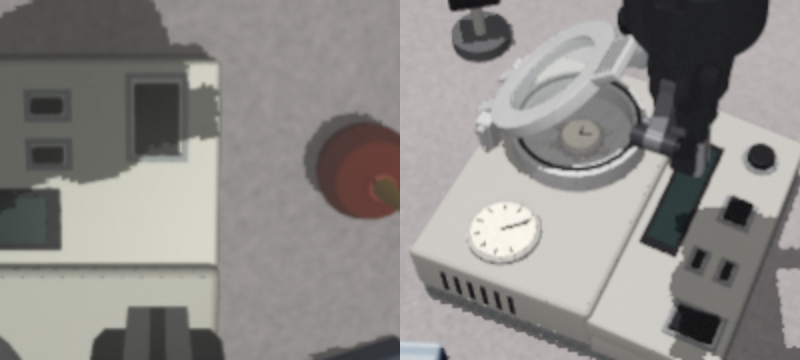

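The rocker profile has flipped (near end up at 68 mm, far end down at 66.5 mm), so it is on. The lid is at about 0.62 rad. Next I move above the lip.

>>> {"api": "step_arm", "payload": {"commands": [[0,0,0,-0.0271,-0.0305,0,-1],[0,0,0,-0.0271,-0.0305,0,-1],[0,0,0,-0.0271,-0.0305,0,-1],[0,0,0,-0.0272,-0.0305,0,-1],[0,0,0,0,0,0.025,-1],[0,0,0,0,0,0.023,-1],[0,0,0,0,0,0.005,-1],[0,0,0,0,0,0.005,-1],[0,0,0,0,0,0,-1]]}}

```text
clock: 6.15
tool_pos: [0.6186, 0.0542, 0.1934]
eef_rot: [-0.314, -3.123, 0.0]
force: [-0.4, 0.5, 0.0]
grip_width: -0.0001
finger_force: 0.0
```

>>> {"api": "step_arm", "payload": {"commands": [[0,0,0,0.004,0,0.004,-1],[0,0,0,0.004,0,0.005,-1],[0,0,0,0.003,0,0.005,-1],[0,0,0,0.003,0,0.005,-1],[0,0,0,0.003,0,0.005,-1],[0,0,0,0.0025,0,0.005,-1],[0,0,0,0.0025,0,0.005,-1],[0,0,0,0.0025,0,0.005,-1]]}}

```text
clock: 6.95
tool_pos: [0.5952, 0.0589, 0.1553]
eef_rot: [0.315, 3.126, 0.001]
force: [0.2, 1.4, 2.2]
grip_width: 0.0003
finger_force: 1.1
```

>>> {"api": "step_arm", "payload": {"commands": [[0,0,0,0.002,0,0.005,-1],[0,0,0,0.002,0,0.005,-1],[0,0,0,0.0015,0,0.005,-1],[0,0,0,0.0015,0,0.005,-1],[0,0,0,0.001,0,0.005,-1],[0,0,0,0.001,0,0.005,-1],[0,0,0,0.001,0,0.005,-1],[0,0,0,0,0,0.003,-1],[0,0,0,0,0,0,-1]]}}

```text
clock: 7.85
tool_pos: [0.5849, 0.0606, 0.1168]
eef_rot: [-0.315, -3.124, 0.001]
force: [-1.4, 0.2, -0.2]
grip_width: -0.0002
finger_force: 0.0
```

>>> {"api": "step_arm", "payload": {"commands": [[0,0,0,0,0,0.001,-1],[0,0,0,0,0,0.001,-1],[0,0,0,0,0,0.001,-1],[0,0,0,0,0,0,-1],[0,0,0,0,0,0,-1]]}}

```text
clock: 8.35
tool_pos: [0.5857, 0.0607, 0.1146]
eef_rot: [0.315, 3.126, 0.0]
force: [0.5, 0.2, -0.4]
grip_width: -0.0001
finger_force: 0.0
```

>>> {"api": "step_arm", "payload": {"commands": [[0,0,0,0,0,0.001,-1],[0,0,0,0,0,0.001,-1],[0,0,0,0,0,0,-1],[0,0,0,0,0,0,-1]]}}

```text
clock: 8.75
tool_pos: [0.5857, 0.0607, 0.114]
eef_rot: [-0.315, -3.126, 0.0]
force: [-3.4, -0.5, 6.7]
grip_width: -0.0003
finger_force: 3.2
```

>>> {"api": "step_arm", "payload": {"commands": [[0,0,0,0,0,0.001,-1],[0,0,0,0,0,0.001,-1],[0,0,0,0,0,0,-1],[0,0,0,0,0,0,-1]]}}

```text
clock: 9.15
tool_pos: [0.5858, 0.0607, 0.1139]
eef_rot: [-0.314, -3.125, 0.0]
force: [-9.4, 1.0, 15.0]
grip_width: 0.0001
finger_force: 7.4
```

>>> {"api": "step_arm", "payload": {"commands": [[0,0,0,0,0,-0.01,-1],[0,0,0,0,0,-0.02,-1],[0,0,0,0,0,-0.03,-1],[0,0,0,0.027,-0.0155,0,-1],[0,0,0,0.027,-0.0155,0,-1],[0,0,0,0.0277,-0.0155,0,-1],[0,0,0,0,0,0,-1]]}}

```text
clock: 9.85
tool_pos: [0.4936, 0.031, 0.1698]
eef_rot: [-0.316, -3.124, 0.001]
force: [0.4, 0.1, -0.5]
grip_width: -0.0003
finger_force: 0.0
```

Run:
```python
from h import *
s=env.state(); print(s['clock'],s['tool_pos'],s['force'])
im,d=grab('side'); P=pts('side')[0].reshape(480,640,3)
B=np.array([.610,.0925]);ex=np.array([.98,-.2]);ey=np.array([.2,.98])
L=np.dstack([(P[...,:2]-B)@ex,(P[...,:2]-B)@ey,P[...,2]])
m=(L[...,0]>-.03)&(L[...,0]<.12)&(abs(L[...,1]+.035)<.07)&(d>0)&(L[...,2]>.09)&(L[...,2]<.15)
print('lid z pct',np.percentile(L[m][:,2],[50,90,97,100]))
cv2.imwrite('pics/s3.png',cv2.resize(im[170:390,180:440],None,fx=3,fy=2.7)[:600,:780,::-1])
```

```text
9.85 [0.49358498 0.03095574 0.16981521] [ 0.42410389  0.06508081 -0.45722109]
lid z pct [0.11287736 0.11496738 0.1158583  0.11778752]
```

View pics/s3.png

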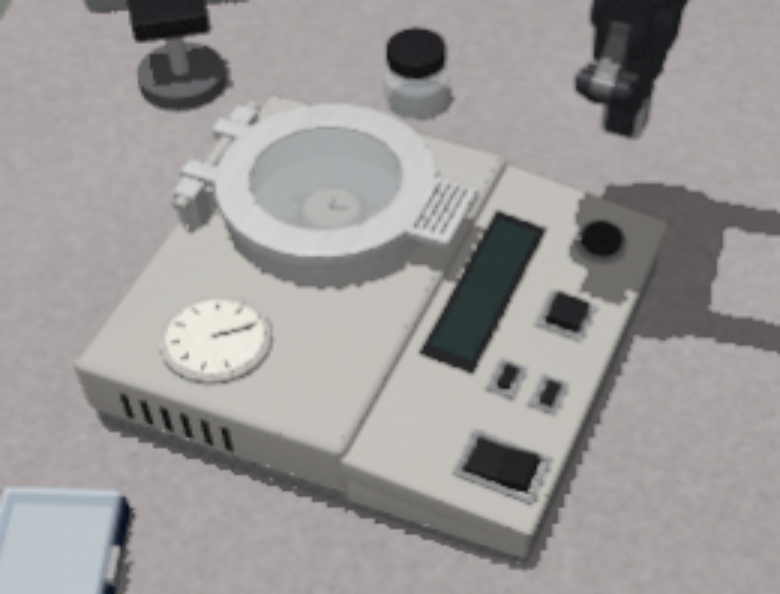

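The lid lies flat and shut (top at about 114 mm) with the watch undisturbed, and the rocker is on. Now the start key.

>>> {"api": "step_arm", "payload": {"commands": [[0,0,0,-0.003,0,0.03,-1],[0,0,0,0,0,0.035,-1],[0,0,0,0,0,0.02,-1],[0,0,0,0,0,0.006,-1],[0,0,0,0,0,0.003,-1],[0,0,0,0,0,0.002,-1],[0,0,0,0,0,0,-1]]}}

```text
clock: 10.6
tool_pos: [0.5004, 0.0308, 0.076]
eef_rot: [0.315, 3.124, 0.0]
force: [-0.2, -0.6, 0.2]
grip_width: -0.0001
finger_force: 0.0
```

>>> {"api": "step_arm", "payload": {"commands": [[0,0,0,0.003,0.0005,0.002,-1],[0,0,0,0,0,0.002,-1],[0,0,0,0,0,0.002,-1],[0,0,0,0,0,0.001,-1],[0,0,0,0,0,0,-1]]}}

```text
clock: 11.1
tool_pos: [0.4969, 0.0319, 0.0683]
eef_rot: [0.315, 3.125, 0.0]
force: [0.9, -0.2, 3.2]
grip_width: 0.0
finger_force: 1.2
```

>>> {"api": "step_arm", "payload": {"commands": [[0,0,0,0,0,0.001,-1],[0,0,0,0,0,0.001,-1],[0,0,0,0,0,0.001,-1],[0,0,0,0,0,0.001,-1],[0,0,0,0,0,0,-1],[0,0,0,0,0,0,-1]]}}

```text
clock: 11.7
tool_pos: [0.4974, 0.0318, 0.0653]
eef_rot: [0.315, 3.124, -0.0]
force: [-1.3, 0.6, 8.7]
grip_width: -0.0001
finger_force: 4.6
```

>>> {"api": "step_arm", "payload": {"commands": [[0,0,0,0,0,0.001,-1],[0,0,0,0,0,0,-1],[0,0,0,0,0,0,-1]]}}

```text
clock: 12.0
tool_pos: [0.4975, 0.0318, 0.0651]
eef_rot: [0.315, 3.124, -0.0]
force: [-4.1, 0.4, 13.1]
grip_width: 0.0
finger_force: 7.1
```

Hard stop, so the key is fully down. I'll retreat upward.

>>> {"api": "step_arm", "payload": {"commands": [[0,0,0,0,0,-0.005,-1],[0,0,0,0,0,-0.01,-1],[0,0,0,0,0,-0.03,-1],[0,0,0,0,0,-0.05,-1],[0,0,0,0,0,-0.03,-1],[0,0,0,0,0,0,-1],[0,0,0,0,0,0,-1]]}}

```text
clock: 12.7
tool_pos: [0.4961, 0.0319, 0.1878]
eef_rot: [-0.315, -3.126, 0.0]
force: [-0.6, -0.4, -1.1]
grip_width: -0.0
finger_force: 0.0
```

Run:
```python
from h import *
s=env.state(); print(s['clock'],s['tool_pos'],s['force'])
im,d=grab('side'); P=pts('side')[0].reshape(480,640,3)
g=im[245:275,365:400].max(2)<60
q=P[245:275,365:400][g]; print('start z',np.median(q,0))
q=P[225:240,280:300].reshape(-1,3); print(np.median(q,0))
print(np.median(P[337:347,338:345].reshape(-1,3),0),np.median(P[338:348,350:357].reshape(-1,3),0))
```

```text
12.7 [0.49609118 0.03193263 0.18783297] [-0.56416913 -0.4270921  -1.1216791 ]
start z [0.49546944 0.03217953 0.06898091]
[0.65035706 0.03856813 0.11207651]
[0.53539318 0.20038555 0.06553588] [0.51715552 0.19935789 0.06721107]
```

The start key is back up at 69 mm, the rocker is on, and the lid is shut.

```bash
python3 -c "
from bench import env
print(env.finish_job())"
```

```text
the job is handed in; nothing more can be done
None
```

I switched the rocker on, shut the lid, and pressed the start key right down and let it come back up, in that order. The job is handed in at about 13 s of the 56 s allowed; no verdict was returned.

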